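# Fan out heel lifts for gluing

### The arm

A 6-joint arm with a two-finger parallel gripper is mounted at the origin on the work surface. World frame = base frame: x ahead of the robot, y to its left, z up, the work surface at z = 0. Lengths are in m, angles in degrees, forces in N, time in s.
With the tool pointing down it reaches from about 0.375 to 0.9 m from the base axis. Payload 3.1 kg.
Tool frame: the origin (TCP) lies at the very end of the fingers, on their centre line; the grasp point (between the pads) lies 19 mm behind it; z points along the fingers, y is the line along which they close (so a half turn about z gives the same grasp; the last joint's range is limited). The gripper opens to 87 mm and grips with 3 to 60 N. Pads are 19 mm wide; open, the fingers measure 117 mm over their backs; the gripper's body (75 mm by 190 mm) begins 51 mm behind the grasp point.
Start: joints at [56.465, 30.224, 82.088, -0, 67.689, -10.227], TCP at [0.247, 0.574, 0.223] pointing down, gripper open.
Joint ranges: [-176.69, 176.69], [-43.24, 126.21], [12.49, 139.97], [-82, 262], [0, 151.66], [-163.58, 163.58]. Speed limits (degrees/s): [159.86, 159.86, 180, 180, 180, 180].

### API

Orientations are given as a 3x3 rotation matrix whose columns are the frame's x, y, z axes.
In Python, from rig import * gives the robot as it stands.
- The arm moves only by the tool jog_arm, never from a script. Its arguments are lists of equal length, an entry for each row: "delta_pos": the shift along the world's x, y, z in cm, a list of three; "turn": the turn about the world's z in degrees; "grip": the closure, from 0 (fully open) to 1 (shut). In form: {"delta_pos": [[x, y, z], ...], "turn": [turn, ...], "grip": [grip, ...]}. A call has 1 to 12 rows; each row is the pose to reach, as a shift and turn from the pose commanded when the call began; what a row does not reach only later rows make up. A row lasts 1/8 s, in which the tool goes at most 62.5 mm and 10.7 degrees, less where a joint would pass 70% of its speed; a pose out of reach is approached as far as the arm can. A call with a gripper value outside its range is refused whole. The fingers move at their own pace and stop on an object; the grip force is fixed at half the most. Time passes only in rows, so rows that repeat a pose let the fingers close. It gives the time, the measured TCP pose, the force, the opening and the grip force at its end, in the units of the state.
- read_state(): the state, without advancing time (a new reading comes with each control period).
- capture(name): name is "scene" or "top" or "wrist"; returns a dict with "color" (384x512x3 uint8, blue, green, red), "fovy" (degrees; the focal length in pixels is half the picture's height over the tangent of half this angle, whatever the lens; pixels are square), "cx", "cy" (the principal point, pixels), "camera_from_world" (4x4, takes a point from world to camera coordinates). Camera axes: x right, y up, looking along -z (the intrinsics and any distortion apply to the point x, -y, -z); pixel columns grow to the right and rows downward; lengths in m; the calibration is good to about 2 mm. A picture is of the moment at which its call begins. There is no depth.
- hand_in(): hands the job in; it is judged then, once.
The state is a dict: "time_s": time; "joint_positions": joint angles; "qvel": joint speeds; "tau": joint torques, N m; "position": TCP position; "tcp_rot": TCP orientation; "force": force on the tool from outside, world axes, zero at the start; "moment": the same for the moment, N m; "opening": opening from 0.0 (shut) to 1.0 (fully open); "grasp_force": force on a finger pad.
Only numpy, scipy, OpenCV 4.12 (cv2) and the standard library are available. Lean on these libraries where they do the work, as an engineer would, in place of code of your own. Each camera call takes 0.05 s, during which the arm holds its last target. There are 200 camera calls.

### The job

Fan out the square pile of three leather heel lifts in the tray for gluing: leave the bottom one in its seat and push the two above it along the tray, towards its empty end, so that each leaves a strip about 15 mm wide of the lift below bare along its straight edge, all lying flat and in line with the tray. Then lay the fourth lift, which lies on the bench, on top as the next 15 mm step of the fan, with its rounded end pointing the same way as the others. Do not disturb the jar, the glue bottle or the hammer.

Things in the scene. Friction and masses are not known exactly. Their poses are not given: they have to be found in the camera images.
- tray: aluminium tray fixed to the bench, 200 (x) x 78 mm (y); origin: centre of underside; +x towards the empty end. Floor 4 mm thick; 4 mm thick walls all round, tops 9 mm above the bench, 70 mm apart in y. A cross bar as low as the walls (x = -12 to -8 mm) closes off the seat (x = -96 to -12 mm), where the bottom lift lies with 2 mm play. The bottom lift's top is 12 mm above the bench
- lift1: leather heel lift: flat brown D-shaped plate, tan top, 80 (x) x 58 (y) x 8 mm, 30 to 65 g; straight edge at x = -40 mm, sides parallel from x = -40 to 11 mm, rounded end to x = 40 mm; origin: centre of underside, z up; bottom of the pile, lying on the tray floor in the seat (origin at tray x of about -54 mm), its rounded end towards tray +x
- lift2: leather heel lift: flat brown D-shaped plate, tan top, 80 (x) x 58 (y) x 8 mm, 30 to 65 g; straight edge at x = -40 mm, sides parallel from x = -40 to 11 mm, rounded end to x = 40 mm; origin: centre of underside, z up; middle of the pile, starting squarely on lift1, same way round; slides on it by friction only (under 2 N)
- lift3: leather heel lift: flat brown D-shaped plate, tan top, 80 (x) x 58 (y) x 8 mm, 30 to 65 g; straight edge at x = -40 mm, sides parallel from x = -40 to 11 mm, rounded end to x = 40 mm; origin: centre of underside, z up; top of the pile, starting squarely on lift2, same way round; slides by friction only
- lift4: leather heel lift: flat brown D-shaped plate, tan top, 80 (x) x 58 (y) x 8 mm, 30 to 65 g; straight edge at x = -40 mm, sides parallel from x = -40 to 11 mm, rounded end to x = 40 mm; origin: centre of underside, z up; lies alone and flat on the bench away from the tray; can be gripped across its 58 mm width
- lift4_nose (a point): tip of the rounded end of lift4 (40 mm from its origin along its x), at its top face
- jar: bystander: amber glass jar of 68 mm diameter, 85 mm tall, standing; origin at the centre of its underside
- glue_bottle: bystander: blue plastic bottle of 62 mm diameter with a conical nozzle, 175 mm tall, standing; origin at the centre of its underside
- hammer: bystander: hammer 240 mm long lying on the bench, along its own x
Not all that is in view belongs to the job. What is shaped like the lift4 but green, purple or turquoise is not meant.

How it is judged (in metres and radians):
On the way, in this order (a step that is already met when the one before it is completed fails the run):
1. the three lifts of the pile are fanned: bottom one in its seat, each upper one about 15 mm (9 to 21) along from the one below, flat and in line (x of lift1 in the frame of tray between -0.062 and -0.046 m and z of lift1 in the frame of tray between 0.002 and 0.0065 m and angle between the x axis of each of lift1, lift2, lift3 and the x axis of tray, either way round below 0.16 rad and x of lift2 in the frame of lift1 between 0.009 and 0.021 m and y of lift2 in the frame of lift1 between -0.008 and 0.008 m and z of lift2 in the frame of lift1 between 0.006 and 0.0105 m and angle between each of lift2, lift3's own z axis and vertical below 0.07 rad and x of lift3 in the frame of lift2 between 0.009 and 0.021 m and y of lift3 in the frame of lift2 between -0.008 and 0.008 m and z of lift3 in the frame of lift2 between 0.006 and 0.0105 m), for 0.2 s.
2. the fourth lift lies on top as the next step of the fan (all of step 1 and x of lift4 in the frame of lift3 between 0.009 and 0.021 m and y of lift4 in the frame of lift3 between -0.008 and 0.008 m and z of lift4 in the frame of lift3 between 0.006 and 0.0105 m and angle between the x axis of lift4 and the x axis of tray, either way round below 0.16 rad and angle between lift4's own z axis and vertical below 0.07 rad and x of lift4_nose in the frame of lift3 above 0.04 m), for 0.2 s.
At the end, for the whole second after the job is handed in: lift1 in its seat (within 8 mm); lift2, 3 and 4 each flat on the one before (tilt under 0.07 rad), 9 to 21 mm further along, within 8 mm sideways; all in line with the tray within 0.16 rad, lift4's rounded end the same way as the others; at rest (all of step 2 and linear speed of each of lift1, lift2, lift3, lift4 below 0.02 m/s); the robot touches nothing.
It fails at once if the jar, glue bottle or hammer is moved by more than 25 mm (distance of any of jar, glue_bottle, hammer from where it was at the start of the episode above 0.025 m).
It also fails if it takes over 54 s, if anything falls off the work surface, if the arm or the gripper's body presses on something with over 40 N, if the wrist force passes 120 N, or if a joint passes its speed limit or range.

## Working session

There is one attempt and no reset: what is moved stays moved. The work goes in short steps, Python scripts to look and compute and a tool call to move; the robot and the scene stay as the last step left them, time stands still between calls to the robot, and variables do not carry over. Pictures are saved under pics/ and viewed, at most 12 in all, crops included, and the job is handed in when it is done.

Besides the shell and the picture viewer there is one more tool, called after ">>>" as a command line: name --pt "numbers of a row" for each row, then --argument value for the rest. jog_arm: Moves the arm, as the interface text tells. Its arguments: {"type":"object","properties":{"delta_pos":{"type":"array"},"turn":{"type":"array"},"grip":{"type":"array"}},"required":["delta_pos","turn","grip"]}

```bash
mkdir -p pics; ls; cat > h.py <<'E'
from rig import *
import numpy as np, cv2
def cap(n,f=None):
    c=capture(n)
    if f: cv2.imwrite('pics/'+f,c['color'])
    return c
def ray(c,uv,z):
    h,w=c['color'].shape[:2]; f=h/2/np.tan(np.radians(c['fovy'])/2)
    T=np.linalg.inv(np.array(c['camera_from_world']))
    uv=np.atleast_2d(uv).astype(float)
    d=np.c_[(uv[:,0]-c['cx'])/f,-(uv[:,1]-c['cy'])/f,-np.ones(len(uv))]@T[:3,:3].T
    o=T[:3,3]; return o+d*((z-o[2])/d[:,2])[:,None]
E
python3 - <<'E'
from h import *
a=cap('top');b=cap('scene')
cv2.imwrite('pics/top.png',a['color']);cv2.imwrite('pics/scene.png',b['color'])
print({k:a[k] for k in a if k!='color'},read_state()['time_s'],read_state()['tcp_rot'])
print([k for k in a])
E
```

```text
pics
{'fovy': 49.02884181272561, 'cx': 253.91468881794418, 'cy': 189.02307637622053, 'camera_from_world': array([[-1.51759820e-02, -9.99879538e-01, -3.25561605e-03,
         1.79111048e-02],
       [ 9.87738610e-01, -1.54975159e-02,  1.55345630e-01,
        -6.02502039e-01],
       [-1.55377371e-01, -8.58175198e-04,  9.87854815e-01,
        -9.55005109e-01],
       [ 0.00000000e+00,  0.00000000e+00,  0.00000000e+00,
         1.00000000e+00]])} 0.1 [[-9.18394992e-01  3.95663378e-01 -1.06262519e-03]
 [ 3.95664667e-01  9.18393606e-01 -1.62963136e-03]
 [ 3.31122733e-04 -1.91708853e-03 -9.99998108e-01]]
['color', 'fovy', 'cx', 'cy', 'camera_from_world']
```

View pics/top.png

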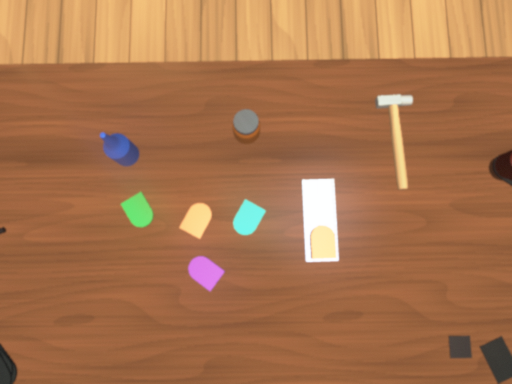

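View pics/scene.png

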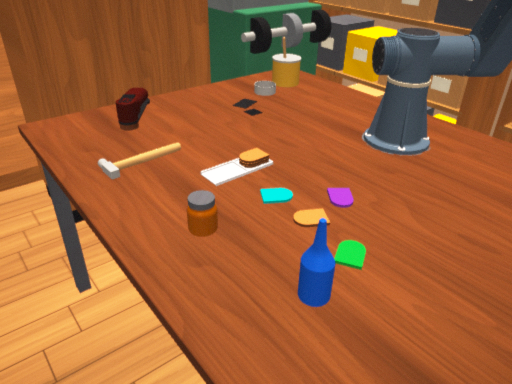

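The top view shows the candidates for lift4: orange-tan D (197,220), green (138,210), purple (206,272) and turquoise (249,217). The tan one at (197,220) fits the description. The pile is at (322,242) in the tray (320,220), with the empty end up in the image (+x). The jar is at (246,125), the bottle at (120,150) and the hammer at (398,140).

```bash
cat >> h.py <<'E'
def tan(c,hs=((8,60,120),(24,200,255))):
    h=cv2.cvtColor(c['color'],cv2.COLOR_BGR2HSV); return cv2.inRange(h,*map(np.array,hs))
def big(m,box=None):
    if box: mm=np.zeros_like(m); x0,y0,x1,y1=box; mm[y0:y1,x0:x1]=m[y0:y1,x0:x1]; m=mm
    cs=cv2.findContours(m,cv2.RETR_EXTERNAL,cv2.CHAIN_APPROX_NONE)[0]
    return max(cs,key=cv2.contourArea)[:,0]
def rect(P):  # centre, long axis angle deg, size mm
    (c,s,a)=cv2.minAreaRect((P[:,:2]*1000).astype(np.float32))
    if s[0]<s[1]: s=s[::-1]; a+=90
    return np.round(c,1),np.round(s,1),round((a+90)%180-90,1)
E
python3 - <<'E'
from h import *
c=cap('top');im=c['color']
h=cv2.cvtColor(im,cv2.COLOR_BGR2HSV)
for p in [(197,220),(322,242),(320,200),(270,300)]: print(p,h[p[1],p[0]])
m=cv2.inRange(h,np.array((8,60,170)),np.array((24,200,255)))
for box,z in [((170,195,220,245),.008),((300,215,345,265),.028)]:
    P=ray(c,big(m,box),z); print(rect(P),(P[:,:2].mean(0)*1000).round(1))
w=cv2.inRange(h,np.array((0,0,200)),np.array((179,40,255)))|m
print('tray',rect(ray(c,big(w,(290,165,350,270)),.009)))
crop=cv2.resize(im[170:300,170:350],None,fx=4,fy=4,interpolation=cv2.INTER_CUBIC);cv2.imwrite('pics/crop.png',crop)
E
```

```text
(197, 220) [ 21 108 253]
(322, 242) [ 23  77 255]
(320, 200) [ 90   1 255]
(270, 300) [ 12 148 159]
(array([537.7, 155.7]), array([121.1, 118.7]), 89.9) [542.6 156.2]
(array([ 476.8, -152.5]), array([73.8, 54.6]), -2.1) [ 472.6 -151.8]
tray (array([ 528. , -151.2]), array([228. , 145.7]), -1.6)
```

View pics/crop.png

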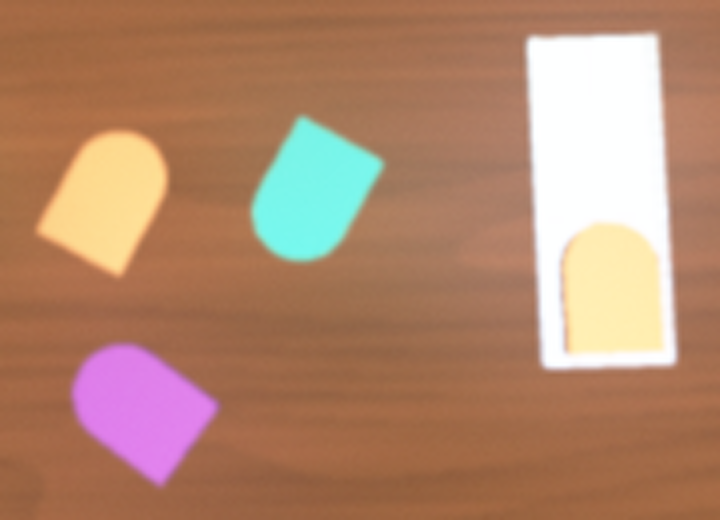

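The crop confirms the choice: tan D at about (195,220), straight edge lower left and rounded end to the upper right. The pile is tan on the white tray, rounded end up. I'll tighten the masks, because the bench leaked in.

```bash
python3 - <<'E'
from h import *
c=cap('top');im=c['color']
h=cv2.cvtColor(im,cv2.COLOR_BGR2HSV)
m=cv2.inRange(h,np.array((14,40,200)),np.array((30,150,255)))
for box,z in [((170,195,220,245),.008),((300,215,345,265),.028)]:
    P=ray(c,big(m,box),z); M=cv2.moments((P[:,:2]*1000).astype(np.float32)); print(rect(P),'centroid',M['m10']/M['m00'],M['m01']/M['m00'])
w=cv2.inRange(h,np.array((0,0,190)),np.array((179,60,255)))|m
P=ray(c,big(w,(290,165,350,270)),.009);print('tray',rect(P))
d=cv2.inRange(h,np.array((95,100,60)),np.array((130,255,255)))
b=big(d,(80,110,160,180));print('bottle',ray(c,b,.06).mean(0))
print('jar',ray(c,[246,122],.085),'state',read_state()['position'])
E
```

```text
(array([538.2, 149.2]), array([80.6, 59. ]), -28.3) centroid 535.998646584598 150.3387940024672
(array([ 477. , -153.2]), array([73.2, 56.8]), -0.9) centroid 474.87311852744244 -152.58560457565645
tray (array([ 531.5, -150.9]), array([204.7,  84. ]), 0.7)
bottle [0.71020334 0.33352794 0.06      ]
jar [[0.7563263  0.02474322 0.085     ]] state [0.24703586 0.57360668 0.22191368]
```

>>> jog_arm --pt "20.3 -42.4 0" --pt "20.3 -42.4 0" --pt "20.3 -42.4 0" --pt "20.3 -42.4 0" --pt "20.3 -42.4 0" --pt "20.3 -42.4 0" --pt "20.3 -42.4 0" --pt "18.8 -72.7 -2" --pt "18.8 -72.7 -2" --pt "18.8 -72.7 -2" --pt "18.8 -72.7 -2" --pt "18.8 -72.7 -2" --turn '[24,24,24,24,24,24,24,24,24,24,24,24]' --grip '[0.75,0.75,0.75,0.75,0.75,0.75,0.75,0.75,0.75,0.75,0.75,0.75]'

```text
time_s: 1.7
position: [0.435, -0.1306, 0.204]
tcp_rot: [[-1.0, -0.012, 0.001], [-0.012, 1.0, -0.0], [-0.001, -0.0, -1.0]]
force: [1.7, 0.1, 0.6]
opening: 0.246
grasp_force: 0.0
```

```bash
python3 - <<'E'
from h import *
c=cap('wrist','w1.png');s=read_state();print(s['position'],s['tcp_rot'],s['opening'],s['time_s'],c['camera_from_world'])
E
```

```text
[ 0.43681766 -0.13905071  0.20408912] [[-0.99996543 -0.00756926  0.00344277]
 [-0.00759528  0.9999422  -0.00760999]
 [-0.00338497 -0.00763587 -0.99996512]] 0.25336294147441707 1.75 [[-1.13718038e-02  9.99935218e-01  4.91588405e-04  1.35709791e-01]
 [-9.67583271e-01 -1.08798355e-02 -2.52317741e-01  4.44880686e-01]
 [-2.52296047e-01 -3.34496056e-03  9.67644313e-01 -2.62666561e-01]
 [ 0.00000000e+00  0.00000000e+00  0.00000000e+00  1.00000000e+00]]
```

View pics/w1.png

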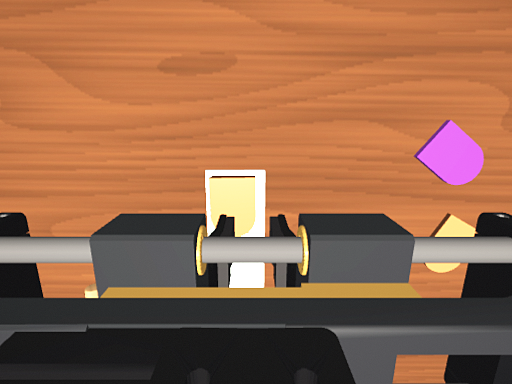

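The wrist view shows the tray from (205,170) to (265,290), with the pile's straight edge near row 178. The purple and tan decoy/lift are at right. The arm was still settling, so I'll go lower, behind the pile.

>>> jog_arm --pt "-3 0 -5" --pt "-3 0 -10" --pt "-3 0 -10" --pt "-3 0 -10" --turn '[0,0,0,0]' --grip '[0.75,0.75,0.75,0.75]'

```text
time_s: 2.25
position: [0.4063, -0.1289, 0.105]
tcp_rot: [[-1.0, -0.013, 0.002], [-0.013, 1.0, -0.001], [-0.002, -0.001, -1.0]]
force: [-0.6, 0.1, 0.6]
opening: 0.247
grasp_force: 0.0
```

```bash
python3 - <<'E'
from h import *
c=cap('wrist','w2.png');s=read_state();print(s['position'],s['opening'],s['time_s'])
E
```

```text
[ 0.40680423 -0.12910652  0.10562715] 0.2505132569466886 2.3
```

View pics/w2.png

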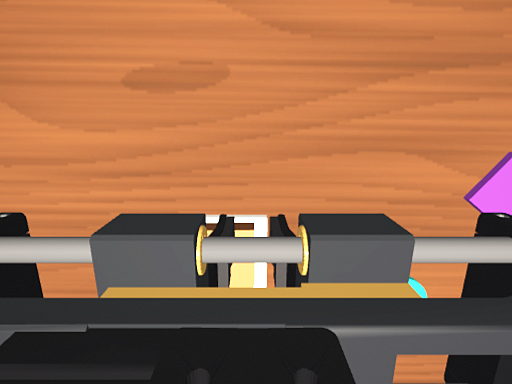

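The fingers now straddle the tray's near edge, tray wall at about row 217 and columns 207-270. The target y fell short. I'll fit the tray angle and edges from the saved top picture before descending.

```bash
python3 - <<'E'
from h import *
c=cap('top','t2.png');c2=dict(c);c2['color']=im=cv2.imread('pics/top.png')
h=cv2.cvtColor(im,cv2.COLOR_BGR2HSV)
def fit(m,rows,z):
    for side in (0,-1):
        pts=[]
        for r in rows:
            x=np.flatnonzero(m[r,290:350]); pts.append((290+x[side],r))
        P=ray(c2,pts,z)[:,:2]*1000; k=np.polyfit(P[:,0],P[:,1],1); print(side,np.degrees(np.arctan(k[0])).round(2),'y at x=477',np.polyval(k,477).round(1))
m=cv2.inRange(h,np.array((14,40,200)),np.array((30,150,255)))
w=cv2.inRange(h,np.array((0,0,190)),np.array((179,60,255)))|m
print('tray');fit(w,range(184,258),.009);print('lift');fit(m,range(243,255),.028)
for z,mm in ((.009,w),(.028,m)):
    for col in (318,322,326):
        r=np.flatnonzero(mm[165:275,col])+165; print(z,ray(c2,[(col,r[0]-.5),(col,r[-1]+.5)],z)[:,:2].round(4).tolist())
E
```

```text
tray
0 0.8 y at x=477 -111.0
-1 0.6 y at x=477 -191.9
lift
0 4.37 y at x=477 -124.2
-1 3.89 y at x=477 -178.8
0.009 [[0.6326, -0.1507], [0.4298, -0.1428]]
0.009 [[0.635, -0.1607], [0.4297, -0.1524]]
0.009 [[0.6348, -0.1706], [0.4295, -0.162]]
0.028 [[0.515, -0.1433], [0.4395, -0.1404]]
0.028 [[0.5148, -0.1529], [0.4393, -0.1498]]
0.028 [[0.5123, -0.1624], [0.4392, -0.1593]]
```

>>> jog_arm --pt "0 -2.3 -4" --pt "0 -2.3 -8" --pt "0 -2.3 -8.9" --pt "0 -2.3 -8.9" --pt "0 -2.3 -8.9" --turn '[0,0,0,0,0]' --grip '[0.75,0.75,0.75,0.75,0.75]'

```text
time_s: 2.98
position: [0.4061, -0.1518, 0.0165]
tcp_rot: [[-1.0, -0.013, 0.002], [-0.013, 1.0, -0.002], [-0.002, -0.002, -1.0]]
force: [0.2, 0.8, -0.2]
opening: 0.255
grasp_force: 0.0
```

```bash
python3 - <<'E'
from h import *
c=cap('wrist');s=read_state();print(s['position'],s['opening'],s['time_s'],s['force'])
im=c['color'][190:300,180:330];cv2.imwrite('pics/w3.png',cv2.resize(im,None,fx=5,fy=5,interpolation=cv2.INTER_CUBIC))
E
```

```text
[ 0.40604835 -0.151802    0.01644753] 0.2519248634574384 3.025 [ 0.12043287 -0.04934718 -0.278528  ]
```

View pics/w3.png

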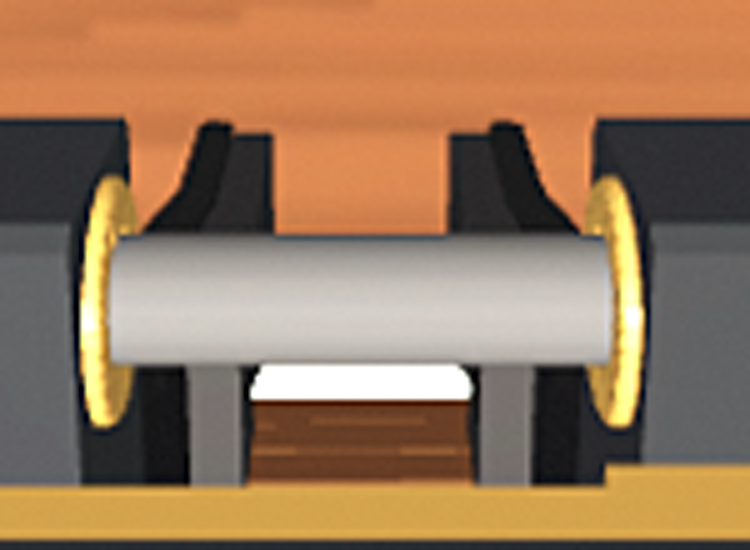

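The pile's brown edges (rows 400-480 of the crop) are ahead between the fingers, with the white tray wall before them. Pushing lifts 2 and 3 slowly.

>>> jog_arm --pt "1.5 0 0" --pt "1.8 0 0" --pt "2.0 0 0" --pt "2.2 0 0" --pt "2.4 0 0" --pt "2.6 0 0" --pt "2.8 0 0" --pt "3.0 0 0" --pt "3.0 0 0" --turn '[0,0,0,0,0,0,0,0,0]' --grip '[0.75,0.75,0.75,0.75,0.75,0.75,0.75,0.75,0.75]'

```text
time_s: 4.15
position: [0.4357, -0.1517, 0.015]
tcp_rot: [[-1.0, -0.012, 0.001], [-0.012, 1.0, -0.0], [-0.001, -0.0, -1.0]]
force: [0.4, -1.1, -0.0]
opening: 0.248
grasp_force: 0.0
```

```bash
python3 - <<'E'
from h import *
c=cap('wrist');t=cap('top');s=read_state();print(s['position'],s['opening'],s['time_s'],s['force'])
a=cv2.resize(c['color'][190:300,180:330],(400,293),interpolation=cv2.INTER_CUBIC);b=cv2.resize(t['color'][170:280,270:370],(390,429),interpolation=cv2.INTER_CUBIC)
o=np.zeros((429,790,3),np.uint8);o[:293,:400]=a;o[:,400:]=b;cv2.imwrite('pics/w4.png',o)
E
```

```text
[ 0.4354373  -0.15165871  0.01502039] 0.2495712648471642 4.25 [-0.00652758  0.35371411  0.54120941]
```

View pics/w4.png

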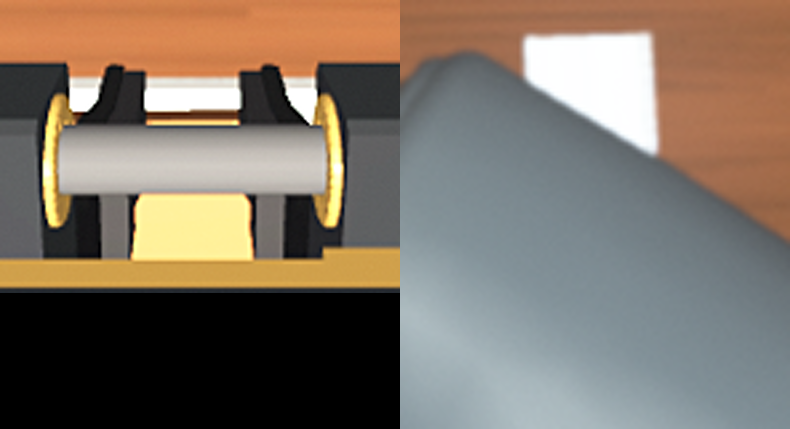

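The left wrist crop shows lift1's bare strip appearing: its edge is at crop row ~113, tan behind it. The top view is blocked by the arm. I'll measure lift1's edge.

```bash
python3 - <<'E'
from h import *
c=cap('wrist');h=cv2.cvtColor(c['color'],cv2.COLOR_BGR2HSV)
for r in range(216,242): print(r,h[r,250],ray(c,[(250,r)],.012)[0].round(4)[:2],ray(c,[(250,r)],.009)[0,0].round(4))
E
```

```text
216 [ 12 161 215] [ 0.4261 -0.1531] 0.4272
217 [ 12 166 215] [ 0.4268 -0.1531] 0.4279
218 [ 12 158 215] [ 0.4275 -0.1531] 0.4286
219 [ 12  67 225] [ 0.4281 -0.1531] 0.4293
220 [ 38   9 233] [ 0.4288 -0.1531] 0.4299
221 [ 21  16 230] [ 0.4295 -0.1531] 0.4306
222 [ 20  17 228] [ 0.4301 -0.1531] 0.4313
223 [ 23   8 242] [ 0.4308 -0.1531] 0.432
224 [  0   0 255] [ 0.4315 -0.1531] 0.4327
225 [  0   0 255] [ 0.4322 -0.153 ] 0.4334
226 [  0   0 255] [ 0.4329 -0.153 ] 0.4341
227 [  0   0 255] [ 0.4335 -0.153 ] 0.4348
228 [  0   0 255] [ 0.4342 -0.153 ] 0.4355
229 [  0   0 255] [ 0.4349 -0.153 ] 0.4361
230 [  0   0 255] [ 0.4356 -0.153 ] 0.4368
231 [  0   0 255] [ 0.4363 -0.153 ] 0.4375
232 [ 10 255  75] [ 0.437 -0.153] 0.4382
233 [ 10 180  92] [ 0.4376 -0.153 ] 0.4389
234 [ 12 167 107] [ 0.4383 -0.153 ] 0.4396
235 [ 14 162 237] [ 0.439 -0.153] 0.4403
236 [ 15 144 255] [ 0.4397 -0.153 ] 0.4411
237 [106  61  79] [ 0.4404 -0.153 ] 0.4418
238 [ 30   5 110] [ 0.4411 -0.153 ] 0.4425
239 [ 13  14 132] [ 0.4418 -0.1529] 0.4432
240 [ 23  14 144] [ 0.4425 -0.1529] 0.4439
241 [ 18  16 156] [ 0.4432 -0.1529] 0.4446
```

>>> jog_arm --pt "0.2 0 0.1" --pt "0.4 0 0.1" --pt "0.6 0 0.1" --pt "0.85 0 0.1" --pt "0.85 0 0.1" --pt "0 0 0.1" --pt "-2 0 3" --pt "-3 0 9" --pt "-3 0 9" --pt "-3 0 9" --turn '[0,0,0,0,0,0,0,0,0,0]' --grip '[0.75,0.75,0.75,0.75,0.75,0.75,0.75,0.75,0.75,0.75]'

```text
time_s: 5.55
position: [0.4051, -0.1516, 0.1051]
tcp_rot: [[-1.0, -0.012, 0.001], [-0.012, 1.0, -0.001], [-0.001, -0.001, -1.0]]
force: [-0.6, 0.6, -0.4]
opening: 0.248
grasp_force: 0.0
```

```bash
python3 - <<'E'
from h import *
c=cap('wrist');h=cv2.cvtColor(c['color'],cv2.COLOR_BGR2HSV)
cv2.imwrite('pics/w5.png',c['color'])
print(read_state()['position'],read_state()['time_s'])
for col in (228,245,258):
  for r in range(205,240): print(col,r,h[r,col],ray(c,[(col,r)],.012)[0].round(4)[:2],ray(c,[(col,r)],.028)[0,0].round(4)) if col==245 else 0
E
```

```text
[ 0.40478491 -0.15132333  0.10444581] 5.6
245 205 [ 12 161 218] [ 0.4172 -0.1582] 0.4121
245 206 [ 12 162 217] [ 0.4182 -0.1582] 0.4131
245 207 [ 12 159 218] [ 0.4192 -0.1582] 0.414
245 208 [ 12 161 216] [ 0.4202 -0.1582] 0.415
245 209 [ 11 163 214] [ 0.4213 -0.1582] 0.4159
245 210 [ 11 161 211] [ 0.4223 -0.1582] 0.4169
245 211 [ 11 162 206] [ 0.4233 -0.1582] 0.4178
245 212 [ 12 164 204] [ 0.4243 -0.1581] 0.4188
245 213 [ 12 162 209] [ 0.4253 -0.1581] 0.4197
245 214 [ 12 163 214] [ 0.4264 -0.1581] 0.4207
245 215 [ 12 157 214] [ 0.4274 -0.1581] 0.4217
245 216 [ 12  64 227] [ 0.4284 -0.1581] 0.4226
245 217 [ 50   3 234] [ 0.4295 -0.1581] 0.4236
245 218 [ 21  16 227] [ 0.4305 -0.1581] 0.4246
245 219 [  0   0 255] [ 0.4315 -0.1581] 0.4255
245 220 [  0   0 255] [ 0.4326 -0.1581] 0.4265
245 221 [  0   0 255] [ 0.4336 -0.1581] 0.4275
245 222 [  0   0 255] [ 0.4346 -0.1581] 0.4284
245 223 [  0   0 255] [ 0.4357 -0.1581] 0.4294
245 224 [  0   0 255] [ 0.4367 -0.1581] 0.4304
245 225 [  7 255  63] [ 0.4378 -0.1581] 0.4314
245 226 [ 11 184 151] [ 0.4388 -0.1581] 0.4324
245 227 [ 21 130 255] [ 0.4399 -0.1581] 0.4334
245 228 [ 30  84 255] [ 0.4409 -0.1581] 0.4343
245 229 [ 27  91 255] [ 0.442  -0.1581] 0.4353
245 230 [ 26  94 255] [ 0.443 -0.158] 0.4363
245 231 [ 26  93 255] [ 0.4441 -0.158 ] 0.4373
245 232 [ 26  93 255] [ 0.4452 -0.158 ] 0.4383
245 233 [ 26  94 255] [ 0.4462 -0.158 ] 0.4393
245 234 [ 26  92 255] [ 0.4473 -0.158 ] 0.4403
245 235 [ 29  88 255] [ 0.4484 -0.158 ] 0.4413
245 236 [ 25 115 255] [ 0.4494 -0.158 ] 0.4423
245 237 [116  57  72] [ 0.4505 -0.158 ] 0.4433
245 238 [  0   2 106] [ 0.4516 -0.158 ] 0.4443
245 239 [ 10  12 129] [ 0.4527 -0.158 ] 0.4453
```

View pics/w5.png

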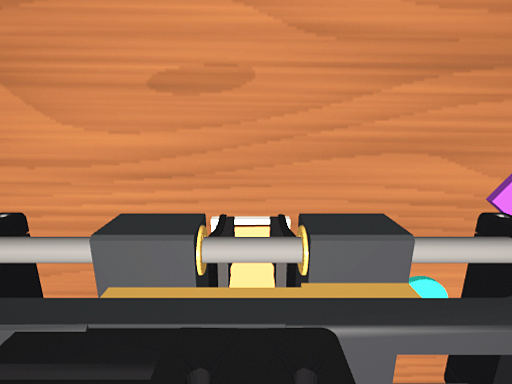

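The bare strip of lift1 (rows 227-236) runs under the gripper's bar, so the step exceeds 11 mm, but lift2's edge is hidden. Shifting to see it.

>>> jog_arm --pt "3.5 0 2" --pt "3.5 0 2" --pt "3.5 0 2" --turn '[0,0,0]' --grip '[0.75,0.75,0.75]'

```text
time_s: 5.98
position: [0.4388, -0.1506, 0.1235]
tcp_rot: [[-1.0, -0.013, -0.004], [-0.013, 1.0, 0.002], [0.004, 0.002, -1.0]]
force: [-1.2, -0.2, 0.7]
opening: 0.25
grasp_force: 0.0
```

```bash
cat >> h.py <<'E'
def strip(c,cols,rows=(150,240)):
    h=cv2.cvtColor(c['color'],cv2.COLOR_BGR2HSV)
    for col in cols:
        v=h[rows[0]:rows[1],col]; k=np.where(v[:,1]<45,'w',np.where((v[:,2]<190),'d',np.where((v[:,0]>13),'t','b')))
        out=[];p=None
        for i,ch in enumerate(k):
            if ch!=p:
                r=rows[0]+i-.5; out.append((str(ch),r,*[float(ray(c,[(col,r)],z)[0,0].round(4)) for z in (.012,.02,.028,.036)])); p=ch
        print(col,*out[1:],sep='\n  ')
E
python3 - <<'E'
from h import *
c=cap('wrist','w6.png');print(read_state()['position'],read_state()['time_s']);strip(c,(232,250))
E
```

```text
[ 0.43842514 -0.15051433  0.12352368] 6.025
232
  ('w', 180.5, 0.4306, 0.4289, 0.4271, 0.4253)
  ('b', 188.5, 0.4389, 0.4369, 0.4349, 0.4329)
  ('t', 189.5, 0.44, 0.438, 0.4359, 0.4339)
  ('b', 203.5, 0.4549, 0.4524, 0.4499, 0.4475)
  ('d', 204.5, 0.456, 0.4534, 0.4509, 0.4484)
  ('t', 207.5, 0.4592, 0.4566, 0.454, 0.4514)
  ('d', 216.5, 0.469, 0.4662, 0.4633, 0.4604)
  ('w', 217.5, 0.4701, 0.4672, 0.4643, 0.4614)
250
  ('w', 180.5, 0.4304, 0.4287, 0.4269, 0.4251)
  ('d', 187.5, 0.4377, 0.4357, 0.4337, 0.4318)
  ('t', 188.5, 0.4387, 0.4367, 0.4347, 0.4327)
  ('d', 203.5, 0.4547, 0.4522, 0.4497, 0.4473)
  ('t', 207.5, 0.459, 0.4564, 0.4538, 0.4512)
  ('d', 236.5, 0.4913, 0.4878, 0.4843, 0.4807)
  ('w', 237.5, 0.4925, 0.4889, 0.4853, 0.4818)
```

Lift1's edge is at x=0.439, and lift2 and lift3's edges at 0.454, so the step is 15 mm and square. Next I push lift3 alone at z≈23 mm.

>>> jog_arm --pt "-1 0 -5" --pt "-1 0 -9" --pt "-1 0 -10.1" --pt "-1 0 -10.1" --pt "0.2 0 -10.1" --pt "0.5 0 -10.1" --pt "0.8 0 -10.1" --pt "1.1 0 -10.1" --pt "1.4 0 -10.1" --pt "1.7 0 -10.1" --pt "2.0 0 -10.1" --pt "2.0 0 -10.1" --turn '[0,0,0,0,0,0,0,0,0,0,0,0]' --grip '[0.75,0.75,0.75,0.75,0.75,0.75,0.75,0.75,0.75,0.75,0.75,0.75]'

```text
time_s: 7.52
position: [0.4607, -0.1517, 0.0239]
tcp_rot: [[-1.0, -0.012, 0.001], [-0.012, 1.0, -0.0], [-0.001, -0.0, -1.0]]
force: [0.4, -0.5, -0.6]
opening: 0.251
grasp_force: 0.0
```

Back off, rise, and look from above (tool x ≈ 0.45).

>>> jog_arm --pt "-1 0 0" --pt "-1.5 0 3" --pt "-1.5 0 9" --pt "-0.5 0 10" --pt "-0.5 0 10" --pt "-0.5 0 10" --turn '[0,0,0,0,0,0]' --grip '[0.75,0.75,0.75,0.75,0.75,0.75]'

```text
time_s: 8.28
position: [0.4537, -0.1509, 0.1231]
tcp_rot: [[-1.0, -0.012, -0.002], [-0.012, 1.0, 0.001], [0.002, 0.001, -1.0]]
force: [0.5, 0.3, 0.3]
opening: 0.246
grasp_force: 0.0
```

```bash
python3 - <<'E'
from h import *
c=cap('wrist','w7.png');print(read_state()['position'],read_state()['time_s']);strip(c,(232,250))
E
```

```text
[ 0.45363903 -0.15085401  0.12289328] 8.325
232
  ('w', 166.5, 0.4313, 0.43, 0.4286, 0.4272)
  ('d', 173.5, 0.4384, 0.4368, 0.4353, 0.4337)
  ('t', 174.5, 0.4394, 0.4378, 0.4362, 0.4346)
  ('d', 189.5, 0.4549, 0.4529, 0.4508, 0.4488)
  ('b', 190.5, 0.456, 0.4539, 0.4518, 0.4497)
  ('t', 191.5, 0.457, 0.4549, 0.4528, 0.4507)
  ('b', 207.5, 0.4741, 0.4715, 0.4689, 0.4663)
  ('d', 208.5, 0.4752, 0.4725, 0.4699, 0.4673)
  ('t', 209.5, 0.4763, 0.4736, 0.4709, 0.4683)
  ('d', 216.5, 0.4839, 0.481, 0.4782, 0.4753)
  ('w', 217.5, 0.485, 0.4821, 0.4792, 0.4763)
250
  ('w', 166.5, 0.4311, 0.4298, 0.4284, 0.4271)
  ('d', 173.5, 0.4382, 0.4366, 0.4351, 0.4335)
  ('t', 174.5, 0.4392, 0.4376, 0.436, 0.4344)
  ('d', 189.5, 0.4547, 0.4527, 0.4506, 0.4486)
  ('b', 190.5, 0.4558, 0.4537, 0.4516, 0.4496)
  ('t', 191.5, 0.4568, 0.4547, 0.4526, 0.4505)
  ('b', 207.5, 0.4739, 0.4713, 0.4687, 0.4661)
  ('d', 208.5, 0.475, 0.4724, 0.4697, 0.4671)
  ('t', 209.5, 0.4761, 0.4734, 0.4707, 0.4681)
  ('d', 236.5, 0.5062, 0.5027, 0.4991, 0.4956)
  ('w', 237.5, 0.5074, 0.5038, 0.5002, 0.4966)
```

Steps are 15.5 and 16 mm, so the fan is done. Now to hover over lift4, at about (0.531, 0.153).

>>> jog_arm --pt "2 4 3" --pt "3 10 3" --pt "4.5 16 3" --pt "6 22 3" --pt "7.7 28 3" --pt "7.7 30.4 0" --pt "7.7 30.4 -3" --pt "7.7 30.4 -3" --pt "7.7 30.4 -3" --turn '[0,-10,-20,-29,-29,-29,-29,-29,-29]' --grip '[0.75,0,0,0,0,0,0,0,0]'

```text
time_s: 9.45
position: [0.532, 0.1519, 0.0938]
tcp_rot: [[-0.88, 0.475, -0.001], [0.475, 0.88, -0.0], [0.001, -0.001, -1.0]]
force: [0.1, 0.2, 0.4]
opening: 0.98
grasp_force: 0.0
```

```bash
python3 - <<'E'
from h import *
c=cap('wrist');t=cap('scene');s=read_state();print(s['position'],s['tcp_rot'].round(3) if hasattr(s['tcp_rot'],'round') else s['tcp_rot'],s['time_s'])
o=np.zeros((384,780,3),np.uint8);o[:,:512]=c['color'];o[:,512:]=cv2.resize(t['color'][120:280,240:352],(268,384));cv2.imwrite('pics/w8.png',o)
E
```

```text
[0.53291199 0.15180544 0.09487421] [[-0.88   0.475  0.002]
 [ 0.475  0.88   0.   ]
 [-0.001  0.001 -1.   ]] 9.55
```

View pics/w8.png

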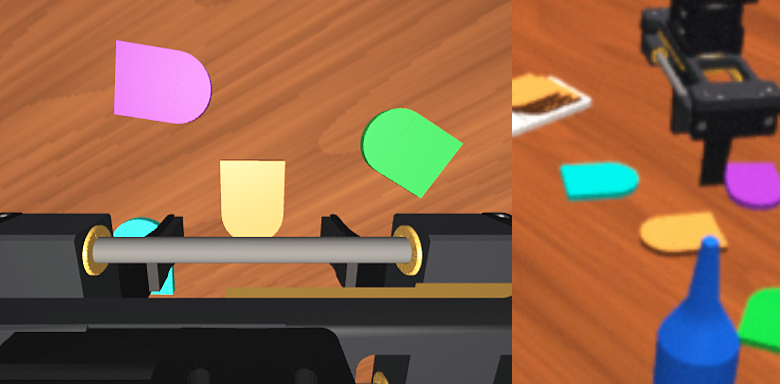

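The wrist view shows lift4 (tan) square to the gripper, straight edge at row 160 (cols 220-285) and nose at about row 238. I'll get its pose from those pixels.

```bash
python3 - <<'E'
from h import *
c=cap('wrist');h=cv2.cvtColor(c['color'],cv2.COLOR_BGR2HSV)
m=cv2.inRange(h,np.array((14,40,200)),np.array((32,150,255)));b=big(m,(200,140,310,236))
P=ray(c,b,.008)[:,:2]
s=read_state();R=np.array(s['tcp_rot']);L=(P-np.array(s['position'])[:2])@R[:2,:2]  # tool x,y
print('tool-frame x range',L[:,0].min(),L[:,0].max(),'y',L[:,1].min(),L[:,1].max())
top=L[L[:,0]>L[:,0].max()-.004]; print(np.degrees(np.arctan(np.polyfit(top[:,1],top[:,0],1)[0])), s['position'])
mid=L[(L[:,0]>L[:,0].max()-.045)&(L[:,0]<L[:,0].max()-.005)]
for sg in (1,-1):
    q=mid[mid[:,1]*sg>np.median(mid[:,1])*sg]; print(np.degrees(np.arctan(np.polyfit(q[:,0],q[:,1],1)[0])))
E
```

```text
tool-frame x range -0.04066068665448549 0.033147261907747756 y -0.02999867117706335 0.028467787531447648
-0.14984075734133306 [0.53299479 0.15183772 0.09506662]
0.31304346773010955
0.011863745047253882
```

Straight edge is 33 mm behind the TCP, centred, width 58.5 mm and angle error 0.2°. Descending to grip.

>>> jog_arm --pt "0 0 -4" --pt "0 0 -7" --pt "0 0 -9.2" --pt "0 0 -9.2" --pt "0 0 -9.2" --pt "0 0 -9.2" --pt "0 0 -9.2" --pt "0 0 -9.2" --pt "0 0 -6" --pt "0 0 -4" --pt "0 0 -1" --turn '[0,0,0,0,0,0,0,0,0,0,0]' --grip '[0,0,0,0,0.6,0.6,0.6,0.6,0.6,0.6,0.6]'

```text
time_s: 10.98
position: [0.5314, 0.1524, 0.0842]
tcp_rot: [[-0.88, 0.474, -0.002], [0.474, 0.88, -0.0], [0.002, -0.001, -1.0]]
force: [1.0, 0.5, -0.7]
opening: 0.655
grasp_force: 30.0
```

```bash
python3 - <<'E'
from h import *
c=cap('wrist','w9.png');s=read_state();print(s['position'],s['opening'],s['grasp_force'],s['time_s'])
E
```

```text
[0.53392383 0.15280917 0.08800754] 0.6604829564993515 29.99914437532425 11.025
```

View pics/w9.png

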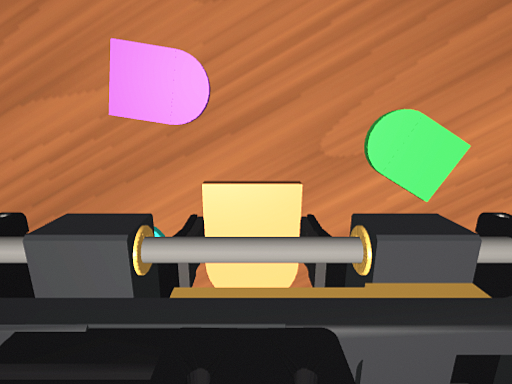

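Lift4 is held, flat and square in the fingers, straight edge at row 183. Carrying it over the fan.

>>> jog_arm --pt "-0.3 -4 1" --pt "-0.5 -10 1" --pt "-0.8 -16 1" --pt "-1.1 -22 1" --pt "-1.4 -27 1" --pt "-1.4 -30.4 0" --pt "-1.4 -30.4 -1" --pt "-1.4 -30.4 -1" --pt "-1.4 -30.4 -1" --turn '[0,9,18,26,29,29,29,29,29]' --grip '[0.6,0.6,0.6,0.6,0.6,0.6,0.6,0.6,0.6]'

```text
time_s: 12.15
position: [0.5179, -0.15, 0.0739]
tcp_rot: [[-1.0, -0.014, -0.001], [-0.014, 1.0, 0.001], [0.001, 0.001, -1.0]]
force: [-0.1, -0.5, -0.6]
opening: 0.657
grasp_force: 30.0
```

```bash
python3 - <<'E'
from h import *
c=cap('wrist','w10.png');s=read_state();p=np.array(s['position']);print(p,np.array(s['tcp_rot']).round(3).tolist(),s['opening'],s['grasp_force'],s['time_s'])
h=cv2.cvtColor(c['color'],cv2.COLOR_BGR2HSV)
for col in (225,250,280):
    v=h[120:240,col]; k=np.where(v[:,1]<45,'w',np.where(v[:,2]<190,'d',np.where(v[:,0]>13,'t','b'))); q=None
    print(col,[(str(ch),120+i-.5,*[float(ray(c,[(col,119.5+i)],z)[0,0].round(4)) for z in (.028,p[2]+.006)]) for i,ch in enumerate(k) if i==0 or ch!=k[i-1]])
E
```

```text
[ 0.51811171 -0.15009326  0.07410442] [[-1.0, -0.014, -0.0], [-0.014, 1.0, 0.0], [0.0, 0.0, -1.0]] 0.6587051822303662 29.999181926250458 12.2
225 [('t', 119.5, 0.45, 0.4497), ('d', 180.5, 0.4954, 0.4837), ('t', 183.5, 0.4978, 0.4855), ('d', 236.5, 0.5418, 0.5185), ('w', 237.5, 0.5426, 0.5192)]
250 [('t', 119.5, 0.4498, 0.4496), ('d', 180.5, 0.4951, 0.4836), ('t', 183.5, 0.4975, 0.4853), ('d', 236.5, 0.5415, 0.5183), ('w', 237.5, 0.5424, 0.519)]
280 [('t', 119.5, 0.4495, 0.4493), ('b', 148.5, 0.4704, 0.465), ('t', 149.5, 0.4712, 0.4656), ('d', 180.5, 0.4948, 0.4833), ('t', 183.5, 0.4972, 0.4851), ('d', 236.5, 0.5412, 0.5181), ('w', 237.5, 0.5421, 0.5187)]
```

View pics/w10.png

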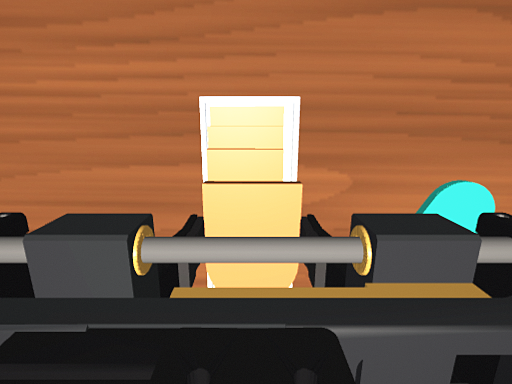

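The fan (edges at rows 125 and 149) and held lift4 (edge row 182) are clear. Lift4 looks a few mm off sideways (lift3 cols 207-284, lift4 cols 203-302), so I'll compute it.

```bash
python3 - <<'E'
from h import *
c=cap('wrist');h=cv2.cvtColor(c['color'],cv2.COLOR_BGR2HSV)
s=read_state();p=np.array(s['position'])
t=cv2.inRange(h,np.array((14,60,150)),np.array((32,200,255)))
for r,z in ((115,.012),(138,.02),(160,.028),(172,.028),(190,p[2]+.006),(205,p[2]+.006)):
    x=np.flatnonzero(t[r,195:310])+195; Q=ray(c,[(x[0]-.5,r),(x[-1]+.5,r)],z); print(r,x[0],x[-1],Q[:,1].round(4),Q[:,1].mean().round(4),'w',(Q[1,1]-Q[0,1]).round(4),Q[0,0].round(4))
E
```

```text
115 211 283 [-0.1834 -0.1265] -0.1549 w 0.0569 0.4472
138 209 282 [-0.1842 -0.1274] -0.1558 w 0.0568 0.4643
160 208 282 [-0.1841 -0.1276] -0.1559 w 0.0565 0.4801
172 208 282 [-0.1844 -0.1273] -0.1558 w 0.0571 0.4893
190 202 301 [-0.1799 -0.1218] -0.1509 w 0.058 0.4899
205 203 301 [-0.1796 -0.1213] -0.1504 w 0.0583 0.499
```

>>> jog_arm --pt "0 -0.5 -1" --pt "0 -0.5 -2.5" --pt "0 -0.5 -3.6" --pt "0 -0.5 -4.1" --pt "0 -0.5 -4.3" --pt "0 -0.5 -4.3" --turn '[0,0,0,0,0,0]' --grip '[0.6,0.6,0.6,0.6,0.6,0.6]'

```text
time_s: 13.0
position: [0.5183, -0.1566, 0.031]
tcp_rot: [[-1.0, -0.012, 0.0], [-0.012, 1.0, -0.0], [-0.0, -0.0, -1.0]]
force: [0.6, 0.8, -0.5]
opening: 0.657
grasp_force: 30.0
```

>>> jog_arm --pt "0 0 0" --pt "0 0 0" --pt "0 0 0" --pt "0 0 0" --pt "0 0 2" --pt "0 0 6" --pt "0 0 9" --pt "0 0 9" --pt "0 0 9" --turn '[0,0,0,0,0,0,0,0,0]' --grip '[0.2,0.1,0,0,0,0,0,0,0]'

```text
time_s: 14.12
position: [0.5176, -0.1562, 0.1205]
tcp_rot: [[-1.0, -0.012, -0.001], [-0.012, 1.0, 0.001], [0.001, 0.001, -1.0]]
force: [0.4, 1.4, 0.9]
opening: 0.997
grasp_force: 0.0
```

```bash
python3 - <<'E'
from h import *
c=cap('wrist','w11.png');h=cv2.cvtColor(c['color'],cv2.COLOR_BGR2HSV)
print(read_state()['position'],read_state()['time_s'])
strip(c,(240,255),(100,236))
t=cv2.inRange(h,np.array((14,60,150)),np.array((32,200,255)))
for r in range(120,236,8):
    x=np.flatnonzero(t[r,185:320])+185
    if len(x):
        out=[]
        for z in (.012,.02,.028,.036):
            Q=ray(c,[(x[0]-.5,r),(x[-1]+.5,r)],z); out.append((Q[0,0].round(3),Q[:,1].mean().round(4),(Q[1,1]-Q[0,1]).round(4)))
        print(r,*[tuple(map(float,o)) for o in out])
E
```

```text
[ 0.51732401 -0.15605009  0.12000152] 14.175
240
  ('w', 100.5, 0.4329, 0.4333, 0.4338, 0.4343)
  ('t', 109.5, 0.4409, 0.4411, 0.4414, 0.4416)
  ('b', 160.5, 0.4889, 0.4877, 0.4865, 0.4853)
  ('t', 161.5, 0.4899, 0.4887, 0.4874, 0.4862)
255
  ('w', 100.5, 0.4327, 0.4332, 0.4336, 0.4341)
  ('t', 108.5, 0.4398, 0.4401, 0.4404, 0.4406)
  ('b', 160.5, 0.4887, 0.4875, 0.4863, 0.4852)
  ('t', 161.5, 0.4897, 0.4885, 0.4873, 0.4861)
120 (0.451, -0.155, 0.0557) (0.451, -0.155, 0.0541) (0.45, -0.1551, 0.0524) (0.45, -0.1552, 0.0508)
128 (0.458, -0.1558, 0.058) (0.458, -0.1559, 0.0563) (0.457, -0.1559, 0.0546) (0.457, -0.156, 0.0529)
136 (0.465, -0.1557, 0.0584) (0.465, -0.1558, 0.0567) (0.464, -0.1558, 0.055) (0.464, -0.1559, 0.0533)
144 (0.473, -0.1561, 0.0598) (0.472, -0.1561, 0.0581) (0.472, -0.1562, 0.0563) (0.471, -0.1562, 0.0545)
152 (0.481, -0.1565, 0.0612) (0.48, -0.1565, 0.0594) (0.479, -0.1566, 0.0576) (0.478, -0.1566, 0.0558)
160 (0.489, -0.1559, 0.0607) (0.487, -0.156, 0.0589) (0.486, -0.156, 0.0571) (0.485, -0.1561, 0.0553)
168 (0.497, -0.1568, 0.0631) (0.495, -0.1568, 0.0612) (0.
[... 168 characters left out ...]
, 0.063) (0.511, -0.1562, 0.0612) (0.509, -0.1562, 0.0593) (0.507, -0.1562, 0.0575)
192 (0.521, -0.1565, 0.0625) (0.519, -0.1565, 0.0607) (0.517, -0.1566, 0.0588) (0.515, -0.1566, 0.057)
200 (0.529, -0.1564, 0.063) (0.527, -0.1565, 0.0611) (0.525, -0.1565, 0.0592) (0.522, -0.1565, 0.0574)
208 (0.538, -0.1502, 0.0757) (0.535, -0.1504, 0.0735) (0.533, -0.1506, 0.0713) (0.53, -0.1508, 0.069)
216 (0.547, -0.1567, 0.0629) (0.544, -0.1568, 0.061) (0.541, -0.1568, 0.0592) (0.538, -0.1568, 0.0573)
224 (0.555, -0.1566, 0.0592) (0.552, -0.1567, 0.0575) (0.549, -0.1567, 0.0557) (0.546, -0.1567, 0.054)
232 (0.564, -0.156, 0.0503) (0.561, -0.1561, 0.0488) (0.557, -0.1561, 0.0473) (0.554, -0.1562, 0.0458)
```

Lift4's edge is at x=0.4855, 45 mm from lift1's (three 15 mm steps). Everything lies centred at y≈-0.156, and the gripper is clear.

```bash
python3 -c "
from h import *
print(hand_in())"
```

```text
the job is handed in; nothing more can be done
None
```

I handed the job in at about 14 s: lifts 2 and 3 sit about 15.5 and 16 mm along from the lift below, and lift4 is about 15 mm further on top, rounded end the same way. All lie in line within about 1 mm sideways, the gripper is clear, and it never went near the jar, bottle or hammer; lifts 2 and 3 were last measured before lift4 went on, and the hand-in returned no verdict.

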